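Unload the cured module from the UV potting station

ROBOT

A 7-joint arm with a two-finger parallel gripper is mounted at the origin on the work surface. World frame = base frame: x ahead of the robot, y to its left, z up, the work surface at z = 0. Lengths are in m, angles in rad, forces in N, time in s.
With the tool pointing down it reaches from about 0.425 to 0.875 m from the base axis. Payload 4.7 kg.
Tool frame: the origin (TCP) lies midway between the tips of the shut fingers; the grasp point (between the pads) lies 19 mm behind it; x points along the fingers, z is the direction in which the jaws open and shut, and the axes are right-handed (so a half turn about x gives the same grasp; the last joint's range is limited). The gripper opens to 87 mm and grips with 3 to 60 N. Pads are 19 mm wide; open, the fingers measure 117 mm over their backs; the gripper's body (75 mm by 190 mm) begins 51 mm behind the grasp point.
Start: joints at [1.326, 0.321, -0.07, 1.45, 0.023, 1.371, -0.057], TCP at [0.166, -0.628, 0.223] pointing down, gripper open.
Joint ranges: [-2.86, 2.86], [-0.3, 2.09], [-1.38, 1.24], [0.06, 2.45], [-1.56, 4.7], [0.09, 2.05], [-2.69, 2.69]. Speed limits (rad/s): [2.57, 2.57, 3.14, 3.14, 3.14, 3.14, 3.14].

INTERFACE

Orientations are given as a rotation vector (axis times angle).
In Python, from bench import ctrl, vision, close_job gives the robot as it stands. The module is installed in compiled form; this text tells all that it offers.
- The arm moves only by the tool servo_tool, never from a script. Its argument "commands" is a list that holds one entry, the list of rows, each a list of 7 numbers: the turn, a rotation vector about the tool's x, y, z in degrees, then the shift along the tool's x, y, z in mm, then the finger opening in mm, from 0 to 87. In form: [[[wx, wy, wz, x, y, z, grip], ...]]. A call has 1 to 5 rows; each row is the pose to reach, as a shift and turn from the pose commanded when the call began, along the tool's axes at that moment; what a row does not reach only later rows make up. A row lasts 1/8 s, in which the tool goes at most 62.5 mm and 10.7 degrees, less where a joint would pass 70% of its speed; a pose out of reach is approached as far as the arm can. A call with a gripper value outside its range is refused whole. The fingers move at their own pace and stop on an object; "newtons" is the grip in N (left out, the last holds). Time passes only in rows, so rows that repeat a pose let the fingers close. It gives the time, the measured TCP pose, the force and the opening at its end, in the units of the state.
- ctrl.get_state(): the state, without advancing time (a new reading comes with each control period).
- vision.get_image(name): name is "side" or "top" or "wrist"; returns the picture (420x560x3 uint8, red, green, blue); there is no depth.
- vision.camera_info(name): a dict with "fov_y" (degrees; the focal length in pixels is half the picture's height over the tangent of half this angle, whatever the lens; pixels are square), "cx", "cy" (the principal point, pixels), "pose" (4x4, takes a point from camera to world coordinates). Camera axes: x right, y down, z forward; pixel columns grow to the right and rows downward; lengths in m; the calibration is good to about 2 mm. A picture is of the moment at which its call begins: read the wrist's pose just before it. camera_info takes no time and is no camera call; for the wrist camera it gives the pose at the moment of the call.
- close_job(): hands the job in, once; it reports no verdict.
The state is a dict: "time": time; "joint_positions": joint angles; "qd": joint speeds; "joint_torque": joint torques, N m; "position": TCP position; "tool_rot": TCP orientation; "ft_force": force on the tool from outside, world axes, zero at the start; "torque": the same for the moment, N m; "grip_width": opening from 0.0 (shut) to 1.0 (fully open).
Only numpy, scipy, OpenCV 4.12 (cv2) and the standard library are available. Lean on these libraries where they do the work, as an engineer would, in place of code of your own. Each camera call takes 0.05 s, during which the arm holds its last target. There are 200 camera calls.

TASK

The potted module under the lamp has cured: wind the mould carriage all the way out to its end stop by gripping and turning its black knob clockwise, moving it by nothing but the knob. Then lift the module out of the mould and set it down gently in the green tray, lying flat inside with its terminals up, and let go; leave the carriage wound out. Keep clear of the lamp, and leave the reject module, the bottle and the meter alone.

Things in the scene. Friction and masses are not known exactly. Their poses are not given: they have to be found in the camera images.
- station: Fixed UV potting station, a grey bed 215 x 290 mm with two guide shafts. Origin at bench level under the middle of the bed; x points away from the operator's (knob) side to the back, y along the slide, z up. The mould carriage runs along y: it starts at the +y end under the lamp and is wound out towards -y.
- slide (a joint): Position of the mould carriage along the bed, m: 0 = fully under the lamp, 0.105 = fully out at the end stop; it grows as the carriage moves towards station -y. A rack and pinion ties it to the knob: 23.5 mm of travel per radian, turned clockwise as seen from outside, looking at the knob's face (right-hand turn = carriage goes to station -y). About 18 N of friction holds it wherever it is left, so the knob takes about 0.43 N m to turn.
- knob_grip (a point): Point on the axis of the black round knob (fluted rubber sleeve, grippy), 28 mm out from the face of the sloping grey apron; 60 mm in diameter, from 20 mm below this point to 17 mm above it along the axis. z = the axis, out of the knob's face, leaning 30 degrees from vertical to the operator (station -x); x and y turn with the knob. The knob shifts with the carriage as it turns; pushed sideways without turning, it jams.
- mould (a point): Centre of the cavity floor of the aluminium mould on the carriage. Axes as the station's. Cavity 50 mm (x) by 84 mm (y), 26 mm deep, open at the top. Each of the two long walls (18 mm thick, at x = +25 and -25 mm) has a relief for the fingers 44 mm wide at its middle, open at the top and outwards, down to the level of the cavity floor.
- module_center (a point): The cured module: an amber resin block 46 mm (x) by 80 mm (y) by 40 mm high, 0.15 to 0.3 kg, with two terminal posts (red at y = +22, green at y = -22 mm, 13 mm diameter) standing 16 mm above its top. This point is the middle of the block, 20 mm above its underside; z up. It starts in the mould with 2 mm play on each side, its upper 14 mm proud of the mould; it can be gripped across its 46 mm width (x) in the finger reliefs.
- lamp: Black finned UV lamp head, fixed on the station, 100 mm (x) by 76 mm (y), its underside 185 mm and its top 242 mm above the bench. This body's frame is the same as the station's; the head is centred at x = +44, y = +52 mm in it and its column, 28 mm thick and 277 mm high, stands at x = +44, y = +182 mm.
- green_tray: Fixed green plastic tray for good modules, 165 mm (x) by 135 mm (y), 22 mm high, walls and floor 4 mm thick. Origin at the centre of its underside.
- red_tray: Fixed red tray for rejects, same sizes and origin as the green one; it holds the reject module. The two trays change places from run to run.
- reject_center (a point): Dark brown reject module lying in the red tray, same shape as the cured one; point at the middle of its block. Bystander.
- solvent: White bottle, 60 mm diameter, 150 mm high, standing on the bench; origin under its centre. Bystander.
- meter: Yellow multimeter, 165 x 82 x 36 mm, lying on the bench; origin under its centre. Bystander.
- module: The same module as a body; origin at the middle of its underside.
Not all that is in view belongs to the job. What is shaped like the module but turquoise or yellow is not meant.

How it is judged:
On the way, in this order (a step that is already met when the one before it is completed fails the run):
1. the carriage is wound out to its stop (within 5 mm) with the module still in the mould (value of joint slide above 0.1 m and z of module_center in the frame of mould below 0.03 m), for 0.2 s.
2. the module is lifted clear of the mould (z of module_center in the frame of mould above 0.05 m), for 0.1 s.
At the end, for the whole second after the job is handed in: The carriage is out at its stop (within 5 mm); the module lies flat on the floor of the green tray, inside its walls, terminals up (tilt under 6 degrees), released and at rest (value of joint slide above 0.1 m and x of module_center in the frame of green_tray between -0.07 and 0.07 m and y of module_center in the frame of green_tray between -0.058 and 0.058 m and z of module_center in the frame of green_tray between 0.019 and 0.029 m and angle between module_center's own z axis and vertical below 0.1 rad and linear speed of module below 0.02 m/s and not (contact force between the fingers and module above 0.2 N)); the robot touches nothing.
It fails at once if the carriage is moved other than by a grip on its knob (it moves at over 4 mm/s while the grasp point is more than 35 mm from knob_grip) ((velocity of joint slide above 0.004 m/s or velocity of joint slide below -0.004 m/s) and distance between the grasp point and knob_grip above 0.035 m).
It fails at once if the lamp is touched with more than 3 N by the robot or the module (contact force between any of the arm, the fingers, module and lamp above 3 N).
It fails at once if the module is dropped or banged down (faster than 0.5 m/s within 26 mm of the green tray's floor) (horizontal distance between module_center and green_tray below 0.1 m and z of module_center in the frame of green_tray below 0.05 m and linear speed of module above 0.5 m/s).
It fails at once if the reject module, bottle or meter is moved by more than 20 mm (distance of any of reject_center, solvent, meter from where it was at the start of the episode above 0.02 m).
It also fails if it takes over 72 s, if anything falls off the work surface, if the arm or the gripper's body presses on something with over 40 N, if the wrist force passes 120 N, or if a joint passes its speed limit or range.

## Working session

There is one attempt and no reset: what is moved stays moved. The work goes in short steps, Python scripts to look and compute and a tool call to move; the robot and the scene stay as the last step left them, time stands still between calls to the robot, and variables do not carry over. Pictures are saved under pics/ and viewed, about 8 in all and at most 12, crops included, and the job is handed in when it is done.

Besides the shell and the picture viewer there is one more tool, called after "Emit:" as name(argument=value, ...) on one line, values as JSON. servo_tool: Moves the arm, as the interface text tells. Its arguments: {"type":"object","properties":{"commands":{"type":"array"},"newtons":{"type":"number"}},"required":["commands"]}

```bash
mkdir -p pics; python3 - <<'E'
from bench import ctrl, vision
import cv2,numpy as np
np.set_printoptions(precision=4,suppress=True)
print(ctrl.get_state())
for n in ("top","side","wrist"):
    i=vision.camera_info(n); print(n,i)
    cv2.imwrite(f"pics/{n}0.png",vision.get_image(n)[:,:,::-1])
a=cv2.imread("pics/top0.png");b=cv2.imread("pics/side0.png")
E
```

```text
{'time': 0.0, 'joint_positions': array([ 1.3261,  0.3218, -0.0701,  1.4516,  0.0226,  1.3708, -0.0569]), 'qd': array([-0.0005, -0.0003,  0.0008, -0.0011,  0.0008, -0.    ,  0.0014]), 'joint_torque': array([  0.0007, -49.1276,  -0.4037, -31.2532,  -0.0639,   0.0438,
         0.0002]), 'position': array([ 0.1662, -0.6278,  0.2215]), 'tool_rot': array([ 1.0175,  1.3222, -1.0158]), 'ft_force': array([-0.4138,  1.1088, -0.503 ]), 'torque': array([0.0086, 0.0596, 0.038 ]), 'grip_width': 0.9976881702024806}
top {'fov_y': 52.95347196595816, 'cx': 273.69920810851266, 'cy': 216.36568927358343, 'pose': array([[-0.0024, -0.99  ,  0.1412,  0.4861],
       [-0.9999,  0.0006, -0.0131,  0.0809],
       [ 0.0129, -0.1412, -0.9899,  1.1211],
       [ 0.    ,  0.    ,  0.    ,  1.    ]])}
side {'fov_y': 49.97555129882201, 'cx': 283.4560944066682, 'cy': 217.64404013490986, 'pose': array([[-0.922 , -0.2836,  0.2637,  0.2859],
       [-0.3872,  0.6604, -0.6434,  0.9458],
       [ 0.0083, -0.6953, -0.7186,  1.0565],
       [ 0.    ,  0.    ,  0.    ,  1.    ]])}
wrist {'fov_y': 66.3226552652367, 'cx': 276.50110222832365, 'cy': 210.17220311382283, 'pose': array([[ 0.2547, -0.9267, -0.2763,  0.2414],
       [-0.967 , -0.2446, -0.071 , -0.6079],
       [-0.0017,  0.2853, -0.9584,  0.3838],
       [ 0.    ,  0.    ,  0.    ,  1.    ]])}
```

View pics/top0.png

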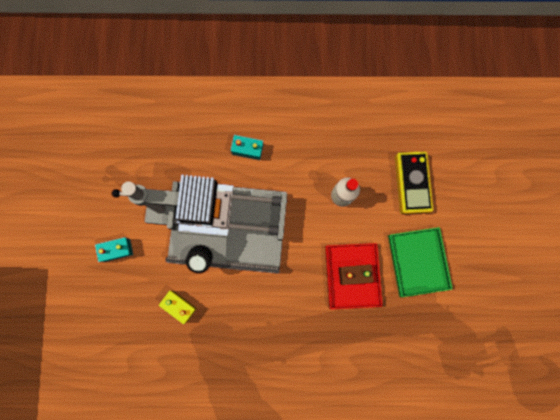

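View pics/side0.png

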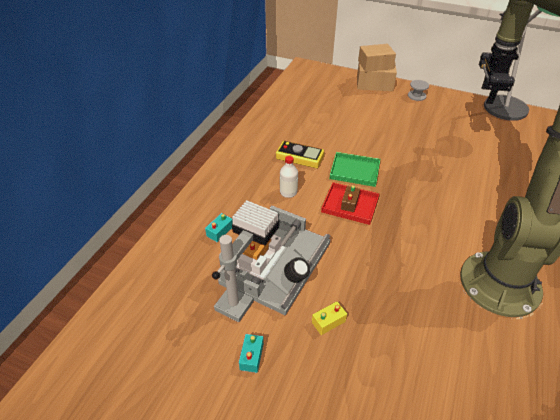

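The top view shows the station at about (228,228), with the lamp at (196,198) and the knob at (199,259). The red tray is at (354,276) and the green tray at (420,262). Next I'll zoom in on the station.

```bash
python3 - <<'E'
import cv2,numpy as np
a=cv2.imread("pics/top0.png")[165:285,140:300];b=cv2.imread("pics/side0.png")[195:325,205:340]
a=cv2.resize(a,(640,480),interpolation=cv2.INTER_CUBIC);cv2.imwrite("pics/z1.png",a)
b=cv2.resize(b,None,fx=4,fy=4,interpolation=cv2.INTER_CUBIC);cv2.imwrite("pics/z2.png",b)
E
```

```text
(no output)
```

View pics/z1.png

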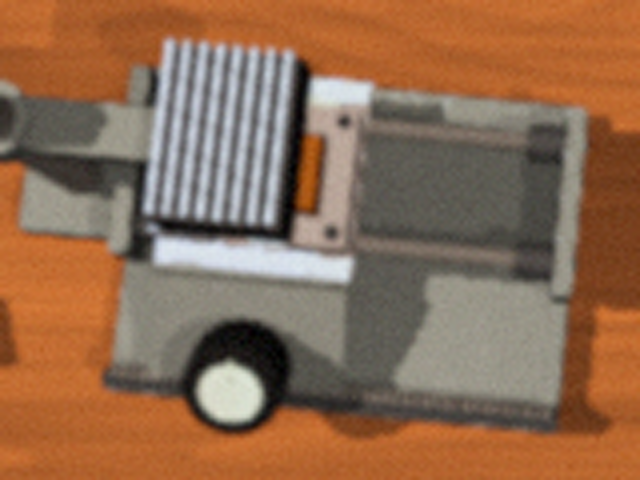

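View pics/z2.png

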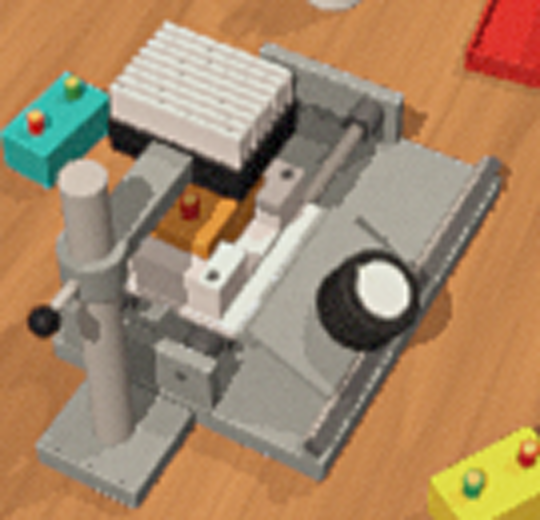

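The zoomed top view puts the knob's white face at zoom (230,392) and the lamp fins between about x 145 and 305. The station's front edge slopes about 5.7°, and amber shows right of the lamp at (308,175). In the zoomed side view the knob face is at (383,290). Next I'll measure these.

```bash
cat > h.py <<'E'
import cv2,numpy as np
from scipy.spatial.transform import Rotation as R
from bench import ctrl,vision
np.set_printoptions(precision=4,suppress=True)
def ray(info,uv):
    f=210/np.tan(np.radians(info["fov_y"]/2)); P=info["pose"]
    d=P[:3,:3]@np.array([(uv[0]-info["cx"])/f,(uv[1]-info["cy"])/f,1]); return P[:3,3],d/np.linalg.norm(d)
def plane(info,uv,z):
    o,d=ray(info,uv); return o+d*(z-o[2])/d[2]
def tri(r1,r2):
    A=np.zeros((3,3));b=np.zeros(3)
    for o,d in (r1,r2):
        M=np.eye(3)-np.outer(d,d);A+=M;b+=M@o
    p=np.linalg.solve(A,b); return p,[np.linalg.norm((np.eye(3)-np.outer(d,d))@(p-o)) for o,d in (r1,r2)]
def blob(m):
    c=max(cv2.findContours(m.astype(np.uint8),cv2.RETR_EXTERNAL,cv2.CHAIN_APPROX_NONE)[0],key=cv2.contourArea)
    return cv2.minAreaRect(c),cv2.contourArea(c),c
E
python3 - <<'E'
from h import *
T,S=vision.camera_info("top"),vision.camera_info("side")
a=cv2.imread("pics/top0.png").astype(int);b=cv2.imread("pics/side0.png").astype(int)
def win(im,x0,y0,x1,y1):
    o=np.zeros(im.shape[:2],bool);o[y0:y1,x0:x1]=1;return o
wt=(a.min(2)>170)&win(a,185,245,215,275); ws=(b.min(2)>170)&win(b,285,255,312,280)
(ct,st,_),at,_=blob(wt);(cs,ss,_),as_,_=blob(ws); print(ct,st,at,cs,ss,as_)
k,e=tri(ray(T,ct),ray(S,cs));print("face",k,e)
B,G,Rr=a[...,0],a[...,1],a[...,2]
for n,m in (("green",(G>1.6*Rr)&(G>60)&(G>1.6*B)&win(a,370,215,470,310)),("red",(Rr>110)&(G<50)&win(a,315,230,392,320))):
    r,ar,c=blob(m);bx=cv2.boxPoints(r);w=np.array([plane(T,p,.022) for p in bx])
    print(n,r,"centre",w.mean(0),"sides",[np.linalg.norm(w[i]-w[i-1]) for i in range(4)],"edgeang",[np.degrees(np.arctan2(*(w[i]-w[i-1])[[1,0]])) for i in range(2)])
# lamp top corners read in zoom (4x, offset 140,165)
L=np.array([[165,40],[298,50],[275,228],[143,213]])/4+[140,165]
w=np.array([plane(T,p,.242) for p in L]);print("lamp",w.mean(0),[np.linalg.norm(w[i]-w[i-1]) for i in range(4)],[np.degrees(np.arctan2(*(w[i]-w[i-1])[[1,0]])) for i in range(4)])
for z,pp in ((0.02,[[105,383],[552,427]]),):
    q=[plane(T,np.array(p)/4+[140,165],z) for p in pp];d=q[1]-q[0];print("front edge",q,np.linalg.norm(d),"yaw",np.degrees(np.arctan2(d[0],-d[1])))
s=ctrl.get_state();print("tool R",R.from_rotvec(s["tool_rot"]).as_matrix())
E
```

```text
(197.00003051757812, 263.0000305175781) (14.310833930969238, 12.521980285644531) 138.0 (300.5, 267.0) (12.0, 11.0) 109.5
face [0.5194 0.2501 0.1133] [np.float64(0.001290908655887645), np.float64(0.0012909086558873714)]
green ((420.00946044921875, 261.71697998046875), (64.07098388671875, 52.706520080566406), 79.3803482055664) centre [ 0.5241 -0.3146  0.022 ] sides [np.float64(0.16436106061490538), np.float64(0.14059289076829773), np.float64(0.16528215790929826), np.float64(0.13767626657880444)] edgeang [np.float64(8.336031403619277), np.float64(-79.52290489793288)]
red ((353.6672058105469, 275.6761474609375), (64.0669174194336, 53.96910858154297), 86.72950744628906) centre [ 0.4885 -0.1403  0.022 ] sides [np.float64(0.16375907299587555), np.float64(0.14172409657159957), np.float64(0.16427016911846737), np.float64(0.13874661292932855)] edgeang [np.float64(2.1537272517309893), np.float64(-86.8223066649386)]
lamp [0.6507 0.2354 0.242 ] [np.float64(0.09341034408284982), np.float64(0.07099784006415422), np.float64(0.09613293323830399), np.float64(0.06973224312275002)] [np.float64(-5.445886061175373), np.float64(-94.36672532284065), np.float64(173.7991895955825), np.float64(83.42255211384897)]
front edge [array([0.5271, 0.345 , 0.02  ]), array([0.4982, 0.0556, 0.02  ])] 0.2908998884803447 yaw -5.705384710141751
tool R [[-0.0005  0.9667  0.2559]
 [ 0.0014  0.2559 -0.9667]
 [-1.     -0.0001 -0.0014]]
```

```bash
cat >> h.py <<'E'
from scipy.spatial.transform import Slerp
import json
def state():
    s=ctrl.get_state(); return s["position"],R.from_rotvec(s["tool_rot"])
def rows(p,r,keys,grip):
    "keys: (pos,Rot,nrows); prints one call per key, chaining on rounded numbers"
    for q,rq,n in keys:
        out=[]
        dw=(r.inv()*rq).as_rotvec(degrees=True); d=r.inv().apply(np.array(q)-p)*1000
        for i in range(1,n+1):
            out.append([round(float(v),1) for v in np.r_[dw*i/n,d*i/n]]+[grip])
        print(json.dumps([out]).replace(".0,",","))
        l=out[-1]; p=p+r.apply(np.array(l[3:6])/1000); r=r*R.from_rotvec(l[:3],degrees=True)
    return p,r
def frame(x,z):
    x=np.array(x,float)/np.linalg.norm(x); z=np.array(z,float)-np.dot(z,x)*x; z/=np.linalg.norm(z)
    return R.from_matrix(np.c_[x,np.cross(z,x),z])
YAW=np.radians(-5.6); SX=np.array([np.cos(YAW),np.sin(YAW),0]); SY=np.array([-SX[1],SX[0],0])
AX=-.5*SX+np.array([0,0,.866]); GRIP=np.array([.528,.2493,.0986])
def az(a): a=np.radians(a); return np.array([np.cos(a),np.sin(a),0])
E
python3 - <<'E'
from h import *
p,r=state(); keys=[]
for i in range(1,5):
    a=-75.1+i*20.6; q=(.645-.02*i)*az(a); q[2]=.33
    keys.append((q,frame([0,0,-1],az(-75.2+42*i)),5))
zr=az(28); F=frame(-AX,zr)*R.from_rotvec([-np.radians(115),0,0])
keys.append((GRIP+.085*AX,F,5))
rows(p,r,keys,87)
E
```

```text
[[[-8.4, -0, -0, -21.6, 44.1, -13, 87], [-16.8, -0, -0, -43.3, 88.3, -26, 87], [-25.2, -0, -0, -64.9, 132.4, -39, 87], [-33.6, -0.1, -0, -86.6, 176.5, -52, 87], [-42, -0.1, -0, -108.2, 220.7, -65, 87]]]
[[[-8.4, 0, -0, 0, 43.9, 4.5, 87], [-16.8, 0, -0, 0, 87.8, 9.1, 87], [-25.2, 0, -0, 0, 131.8, 13.6, 87], [-33.6, 0, -0, 0.1, 175.7, 18.2, 87], [-42, 0, -0, 0.1, 219.6, 22.7, 87]]]
[[[-8.4, 0, 0, 0, 38, 19.5, 87], [-16.8, 0, 0, 0, 76, 39, 87], [-25.2, 0, 0, 0, 114.1, 58.5, 87], [-33.6, 0, 0, 0, 152.1, 78, 87], [-42, 0, 0, 0, 190.1, 97.5, 87]]]
[[[-8.4, 0, 0, -0, 27.4, 30.9, 87], [-16.8, 0, 0, -0, 54.9, 61.8, 87], [-25.2, 0, 0, -0, 82.3, 92.6, 87], [-33.6, 0, 0, -0, 109.8, 123.5, 87], [-42, 0, 0, -0, 137.2, 154.4, 87]]]
[[[-10.6, 3.6, -5.1, 31.5, 13.2, 37, 87], [-21.1, 7.2, -10.1, 63.1, 26.3, 74.1, 87], [-31.7, 10.8, -15.2, 94.6, 39.5, 111.1, 87], [-42.2, 14.4, -20.3, 126.2, 52.6, 148.1, 87], [-52.8, 18, -25.3, 157.7, 65.8, 185.2, 87]]]
```

Emit:
servo_tool(commands=[[[-8.4,0,0,-22,44,-13,87],[-16.8,0,0,-43,88,-26,87],[-25.2,0,0,-65,132,-39,87],[-33.6,0,0,-87,177,-52,87],[-42,0,0,-108,221,-65,87]]])

```text
time: 0.78
position: [0.3645, -0.508, 0.3311]
tool_rot: [0.45, 1.524, -0.45]
ft_force: [0.4, -0.7, 0.1]
grip_width: 0.999
```

Emit:
servo_tool(commands=[[[-8.4,0,0,0,44,4.5,87],[-16.8,0,0,0,88,9,87],[-25.2,0,0,0,132,13.6,87],[-33.6,0,0,0,176,18,87],[-42,0,0,0,220,23,87]]])

```text
time: 1.4
position: [0.5035, -0.3362, 0.3303]
tool_rot: [-0.125, 1.568, 0.125]
ft_force: [-0.1, -0.5, -0.3]
grip_width: 0.995
```

Emit:
servo_tool(commands=[[[-8.4,0,0,0,38,19.5,87],[-16.8,0,0,0,76,39,87],[-25.2,0,0,0,114,58.5,87],[-33.6,0,0,0,152,78,87],[-42,0,0,0,190,97.5,87]]])

```text
time: 2.02
position: [0.5703, -0.1334, 0.3303]
tool_rot: [-0.696, 1.457, 0.696]
ft_force: [0.2, 0.3, -0.5]
grip_width: 0.998
```

Emit:
servo_tool(commands=[[[-8.4,0,0,0,27,31,87],[-16.8,0,0,0,55,62,87],[-25.2,0,0,0,82,93,87],[-33.6,0,0,0,110,123,87],[-42,0,0,0,137,154,87]]])

```text
time: 2.65
position: [0.5608, 0.0724, 0.3303]
tool_rot: [-1.249, 1.184, 1.249]
ft_force: [1.9, -0.5, 0.2]
grip_width: 0.999
```

```bash
python3 - <<'E'
from h import *
p,r=state();s=ctrl.get_state();print(s["time"],p,r.as_matrix()[:,2],s["joint_positions"])
F=frame(-AX,az(28))*R.from_rotvec([-np.radians(115),0,0]);q=GRIP+.085*AX
m=r*R.from_rotvec((r.inv()*F).as_rotvec()/2)
rows(p,r,[((p+q)/2,m,3),(q,F,4)],87)
E
```

```text
2.65 [0.5608 0.0724 0.3303] [-0.0539  0.9985 -0.0005] [ 0.5907  0.1935 -0.8862  1.4632  0.15    1.5557  1.3361]
[[[-8.8, 3, -4.2, 26.3, 10.9, 30.8, 87], [-17.5, 6, -8.4, 52.7, 21.7, 61.6, 87], [-26.3, 9, -12.7, 79, 32.6, 92.5, 87]]]
[[[-6.6, 2.3, -3.2, 14.7, 0.1, 27.8, 87], [-13.1, 4.5, -6.3, 29.5, 0.2, 55.6, 87], [-19.7, 6.8, -9.5, 44.2, 0.3, 83.5, 87], [-26.2, 9.1, -12.6, 58.9, 0.3, 111.3, 87]]]
```

Emit:
servo_tool(commands=[[[-8.8,3,-4.2,26,11,31,87],[-17.5,6,-8.4,53,22,62,87],[-26.3,9,-12.7,79,33,92,87]]])

```text
time: 3.02
position: [0.523, 0.1632, 0.2505]
tool_rot: [-1.795, 0.856, 1.312]
ft_force: [0.7, 0.6, 0.8]
grip_width: 0.998
```

Emit:
servo_tool(commands=[[[-6.6,2.3,-3.2,15,0,28,87],[-13.1,4.5,-6.3,30,0,56,87],[-19.7,6.8,-9.5,44,0,83,87],[-26.2,9.1,-12.6,59,0,111,87],[-26.2,9.1,-12.6,59,0,111,87]]])

```text
time: 3.65
position: [0.4844, 0.2527, 0.1704]
tool_rot: [-2.297, 0.445, 1.309]
ft_force: [0.6, 0.1, 0.1]
grip_width: 0.998
```

```bash
python3 - <<'E'
from h import *
s=ctrl.get_state();p,r=state();I=vision.camera_info("wrist");im=vision.get_image("wrist")
np.savez("pics/w1.npz",im=im,**I);cv2.imwrite("pics/w1.png",im[:,:,::-1])
print(s["time"],p,GRIP+.085*AX,r.as_matrix(),s["joint_positions"])
f=210/np.tan(np.radians(I["fov_y"]/2))
for t in (0,.017):
    c=I["pose"][:3,:3].T@(GRIP+t*AX-I["pose"][:3,3]);print(c[:2]/c[2]*f+[I["cx"],I["cy"]])
E
```

```text
3.65 [0.4844 0.2527 0.1704] [0.4857 0.2534 0.1722] [[ 0.4959 -0.4866 -0.7193]
 [-0.0522 -0.8435  0.5346]
 [-0.8668 -0.2275 -0.4437]] [ 0.4555 -0.2123 -1.1275  2.1126  0.2558  0.7648  1.7102]
[274.4194 218.8088]
[274.2589 225.7199]
```

View pics/w1.png

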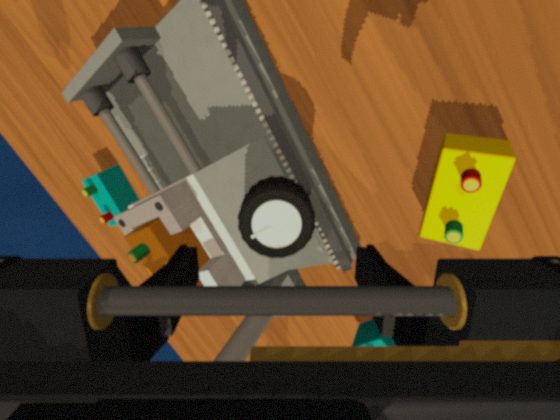

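The wrist view shows the white knob face at about (276,224), against a predicted (274,226). The estimate is good to 1–2 mm. I'll refine it and descend.

```bash
python3 - <<'E'
from h import *
d=np.load("pics/w1.npz");I={k:d[k] for k in ("fov_y","cx","cy","pose")};im=d["im"].astype(int)
m=np.zeros(im.shape[:2],bool);m[195:255,245:305]=1;m&=im.min(2)>140
r_,ar,c=blob(m);el=cv2.fitEllipse(cv2.convexHull(c));print(r_,ar,el)
o,dd=ray(I,el[0]);F=GRIP+.017*AX;t=np.dot(F-o,AX)/np.dot(dd,AX);g=o+dd*t-.017*AX;print("grip",g,g-GRIP)
p,r=state();F=frame(-AX,az(28))*R.from_rotvec([-np.radians(129),0,0])
rows(p,r,[(g+.02*AX,F,5),(g-.015*AX,F,3)],87)
E
```

```text
((275.5, 223.5), (45.0, 49.0), 90.0) 1763.5 ((275.3795471191406, 223.88143920898438), (46.24568557739258, 51.593563079833984), 77.44503784179688)
grip [0.5267 0.2485 0.0979] [-0.0013 -0.0008 -0.0007]
[[[-2.8, -0, -0, 12.9, 0, 0.4, 87], [-5.7, -0, -0.1, 25.8, 0.1, 0.8, 87], [-8.5, -0, -0.1, 38.7, 0.1, 1.2, 87], [-11.4, -0, -0.2, 51.6, 0.2, 1.6, 87], [-14.2, -0.1, -0.2, 64.5, 0.2, 2.1, 87]]]
[[[-0, 0, 0, 11.7, 0, -0, 87], [-0, 0, 0, 23.3, 0, -0.1, 87], [-0, 0, 0, 35, 0, -0.1, 87]]]
```

Emit:
servo_tool(commands=[[[-2.8,0,0,13,0,0.4,87],[-5.7,0,0,26,0,0.8,87],[-8.5,0,0,39,0,1.2,87],[-11.4,0,0,52,0,1.6,87],[-14.2,0,0,65,0,2,87]]])

```text
time: 4.32
position: [0.5204, 0.2481, 0.1161]
tool_rot: [-2.491, 0.302, 1.426]
ft_force: [-0.5, -0.3, -0.1]
grip_width: 0.997
```

Emit:
servo_tool(commands=[[[0,0,0,12,0,0,87],[0,0,0,23,0,0,87],[0,0,0,35,0,0,87],[0,0,0,35,0,0,87]]])

```text
time: 4.82
position: [0.5367, 0.2463, 0.0846]
tool_rot: [-2.489, 0.303, 1.429]
ft_force: [-0.5, -0.8, 0.1]
grip_width: 1.002
```

Emit:
servo_tool(commands=[[[0,0,0,0,0,0,50],[0,0,0,0,0,0,50],[0,0,0,0,0,0,50],[0,0,0,0,0,0,50],[0,0,0,0,0,0,50]]], newtons=40)

```text
time: 5.45
position: [0.5345, 0.2485, 0.0847]
tool_rot: [-2.493, 0.297, 1.43]
ft_force: [-6.0, 0.4, 1.2]
grip_width: 0.678
```

```bash
python3 - <<'E'
from h import *
s=ctrl.get_state();p,r=state();print(s["time"],p,s["grip_width"],s["ft_force"],s["joint_positions"],r.as_matrix()[:,0],AX)
G=np.array([.5267,.2485,.0979]);d=p-.019*r.as_matrix()[:,0]-G;print("grasp-grip",d,r.inv().apply(d))
# 5 calls of 51.4 deg
q=p;rr=r;keys=[]
for i in range(5):
    a=51.5;rows_=[]
    sh=rr.inv().apply(-SY)*23.5*np.radians(a)
    print(json.dumps([[[round(a*k/5,1),0,0]+[round(float(v)*k/5,1) for v in sh]+[50] for k in range(1,6)]]))
    rr=rr*R.from_rotvec([a,0,0],degrees=True)
E
```

```text
5.45 [0.5345 0.2485 0.0847] 0.6777782321459705 [-6.0113  0.3778  1.1949] [ 0.4138  0.2296 -1.188   2.1221  0.9202  0.7724  1.4474] [ 0.4971 -0.051  -0.8662] [-0.4976  0.0488  0.866 ]
grasp-grip [-0.0017  0.0009  0.0033] [-0.0037 -0.0008  0.0001]
[[[10.3, 0, 0, 0.0, 4.1, -1.0, 50], [20.6, 0, 0, 0.0, 8.2, -2.0, 50], [30.9, 0, 0, 0.0, 12.3, -3.0, 50], [41.2, 0, 0, 0.0, 16.4, -4.0, 50], [51.5, 0, 0, 0.0, 20.5, -4.9, 50]]]
[[[10.3, 0, 0, 0.0, 1.8, -3.8, 50], [20.6, 0, 0, 0.0, 3.6, -7.7, 50], [30.9, 0, 0, 0.0, 5.3, -11.5, 50], [41.2, 0, 0, 0.0, 7.1, -15.3, 50], [51.5, 0, 0, 0.0, 8.9, -19.1, 50]]]
[[[10.3, 0, 0, 0.0, -1.9, -3.8, 50], [20.6, 0, 0, 0.0, -3.8, -7.6, 50], [30.9, 0, 0, 0.0, -5.7, -11.3, 50], [41.2, 0, 0, 0.0, -7.6, -15.1, 50], [51.5, 0, 0, 0.0, -9.4, -18.9, 50]]]
[[[10.3, 0, 0, 0.0, -4.1, -0.9, 50], [20.6, 0, 0, 0.0, -8.3, -1.8, 50], [30.9, 0, 0, 0.0, -12.4, -2.6, 50], [41.2, 0, 0, 0.0, -16.5, -3.5, 50], [51.5, 0, 0, 0.0, -20.7, -4.4, 50]]]
[[[10.3, 0, 0, 0.0, -3.3, 2.7, 50], [20.6, 0, 0, 0.0, -6.5, 5.4, 50], [30.9, 0, 0, 0.0, -9.8, 8.1, 50], [41.2, 0, 0, 0.0, -13.0, 10.8, 50], [51.5, 0, 0, 0.0, -16.3, 13.4, 50]]]
```

Emit:
servo_tool(commands=[[[5,0,0,0,2,-0.5,50],[10,0,0,0,4,-1,50],[15,0,0,0,6,-1.5,50],[20,0,0,0,8,-2,50],[25.8,0,0,0,10.3,-2.5,50]]], newtons=50)

```text
time: 6.08
position: [0.5333, 0.2382, 0.0846]
tool_rot: [-2.125, 0.551, 1.201]
ft_force: [-5.6, 0.1, 0.9]
grip_width: 0.676
```

Emit:
servo_tool(commands=[[[5,0,0,0,1.5,-1.3,50],[10,0,0,0,3,-2.6,50],[15,0,0,0,4.6,-4,50],[20,0,0,0,6.1,-5.4,50],[25.8,0,0,0,8,-7,50]]])

```text
time: 6.7
position: [0.5322, 0.2278, 0.0846]
tool_rot: [-1.741, 0.743, 0.968]
ft_force: [-5.8, 1.0, 0.6]
grip_width: 0.678
```

```bash
python3 - <<'E'
from h import *
s=ctrl.get_state();p,r=state();print(s["time"],p,s["grip_width"],s["ft_force"],s["torque"],s["joint_positions"])
G=np.array([.5267,.2485,.0979]);d=p-.019*r.as_matrix()[:,0]-G;print("travel",-d@SY,d@SX,d[2])
im=vision.get_image("top");a=cv2.resize(np.ascontiguousarray(im[165:285,140:300,::-1]),(640,480),interpolation=cv2.INTER_CUBIC);cv2.imwrite("pics/z3.png",a)
rr=r
for i in range(4):
    a=51.5
    sh=rr.inv().apply(-SY)*23.5*np.radians(a);print(sh)
    rr=rr*R.from_rotvec([a,0,0],degrees=True)
E
```

```text
6.7 [0.5322 0.2278 0.0846] 0.6780790823333616 [-5.7828  1.0237  0.5884] [0.3385 1.6241 0.5105] [ 0.3804  0.1387 -1.0864  2.1546  0.8095  0.6931  0.6471]
travel 0.02007358069280757 -0.002026195218051837 0.0031155931312000368
[  0.0356   8.8573 -19.1761]
[  0.0356  -9.4935 -18.8692]
[  0.0356 -20.677   -4.3167]
[  0.0356 -16.25    13.4948]
```

View pics/z3.png

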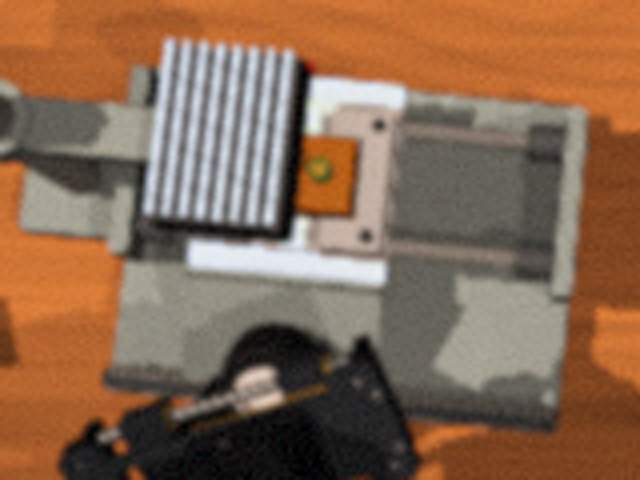

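The top view shows the carriage about 21 mm out, matching the expected travel, and the gripper well clear of the lamp. I'll keep turning.

Emit:
servo_tool(commands=[[[10,0,0,0,2.7,-3.1,50],[20,0,0,0,4.8,-6.6,50],[30,0,0,0,6.4,-10.4,50],[40,0,0,0,7.6,-14.4,50],[51.5,0,0,0,8.9,-19.2,50]]])

```text
time: 7.38
position: [0.5302, 0.2075, 0.0846]
tool_rot: [-0.956, 0.977, 0.5]
ft_force: [-5.6, 3.4, -2.1]
grip_width: 0.68
```

Emit:
servo_tool(commands=[[[10,0,0,0,-1.8,-3.7,50],[20,0,0,0,-3.7,-7.3,50],[30,0,0,0,-5.5,-11,50],[40,0,0,0,-7.4,-14.7,50],[51.5,0,0,0,-9.5,-18.9,50]]])

```text
time: 8.0
position: [0.5285, 0.1869, 0.0848]
tool_rot: [-0.157, 1.051, 0.033]
ft_force: [-3.1, 5.1, -2.9]
grip_width: 0.675
```

```bash
cat > st.py <<'E'
from h import *
s=ctrl.get_state();p,r=state();print(s["time"],p,s["grip_width"],s["ft_force"],s["torque"],s["joint_positions"])
G=np.array([.5267,.2485,.0979]);d=p-.019*r.as_matrix()[:,0]-G;print("travel",-d@SY,d@SX,d[2])
rr=r;print("ang from start",(R.from_rotvec([-2.493,.297,1.43]).inv()*r).as_rotvec(degrees=True),"xaxis",r.as_matrix()[:,0])
for i in range(3):
    a=51.5
    sh=rr.inv().apply(-SY)*23.5*np.radians(a);print(sh)
    rr=rr*R.from_rotvec([a,0,0],degrees=True)
E
python3 st.py
```

```text
8.0 [0.5285 0.1869 0.0848] 0.6749314868308189 [-3.1449  5.107  -2.8625] [0.9132 1.3764 0.8124] [ 0.3543  0.0239 -0.9468  2.2129  0.6429  0.5911 -0.9388]
travel 0.06111927094414181 -0.0016802697571791318 0.0033789841858051367
ang from start [153.268   -0.2502   0.0036] xaxis [ 0.4973 -0.0479 -0.8662]
[ -0.0187 -20.5672  -4.8129]
[ -0.0187 -16.57    13.1   ]
[-0.0187 -0.0629 21.1227]
```

Emit:
servo_tool(commands=[[[10,0,0,0,-4,-1,50],[20,0,0,0,-8,-2,50],[30,0,0,0,-12,-3,50],[40,0,0,0,-16,-3.9,50],[51.5,0,0,0,-20.6,-4.9,50]]])

```text
time: 8.62
position: [0.5268, 0.166, 0.085]
tool_rot: [0.645, 0.981, -0.428]
ft_force: [-0.6, 5.5, -6.1]
grip_width: 0.676
```

Emit:
servo_tool(commands=[[[10,0,0,0,-3.2,2.5,50],[20,0,0,0,-6.4,5,50],[30,0,0,0,-9.6,7.6,50],[40,0,0,0,-12.8,10.2,50],[48,0,0,0,-15.5,12.2,50]]])

```text
time: 9.25
position: [0.525, 0.146, 0.0851]
tool_rot: [1.392, 0.778, -0.851]
ft_force: [-1.7, 5.6, -3.9]
grip_width: 0.673
```

```bash
python3 st.py
```

```text
9.25 [0.525  0.146  0.0851] 0.6725019865014261 [-1.7276  5.6046 -3.9348] [0.9481 1.3049 0.8222] [ 0.4328 -0.0549 -0.9169  2.2605  0.4927  0.5227 -2.4644]
travel 0.10213421408576515 -0.0011686279545751444 0.0036733593055675723
ang from start [-108.0534    0.1364   -0.1227] xaxis [ 0.4976 -0.0484 -0.866 ]
[-0.0091 -1.6545 21.058 ]
[-0.0091 15.4502 14.4037]
[-0.0091 20.8904 -3.1249]
```

Emit:
servo_tool(commands=[[[2,0,0,0,-0.1,0.8,50],[4,0,0,0,-0.2,1.6,50],[6,0,0,0,-0.2,2.4,50],[8,0,0,0,-0.3,3,50],[8,0,0,0,-0.3,3,50]]])

```text
time: 9.88
position: [0.5244, 0.1442, 0.0849]
tool_rot: [1.5, 0.735, -0.91]
ft_force: [0.3, 6.2, -6.7]
grip_width: 0.679
```

```bash
python3 st.py
```

```text
9.875 [0.5244 0.1442 0.0849] 0.6792679691677153 [ 0.2739  6.2384 -6.6748] [-0.2237  1.4923  3.2264] [ 0.4437 -0.0602 -0.9231  2.2644  0.485   0.5177 -2.5774]
travel 0.10402816897055275 -0.0016793795574697606 0.0034594081224342543
ang from start [-101.0714    0.1978   -0.0841] xaxis [ 0.4987 -0.0483 -0.8654]
[-0.0116  0.9175 21.1029]
[-0.0116 17.0865 12.4188]
[-0.0116 20.3556 -5.6411]
```

The reaction torque has risen to 3.2 N·m, so the carriage is at its stop. I'll relax the torque a little, open the gripper and back off.

Emit:
servo_tool(commands=[[[-1.5,0,0,0,0,0,50],[-3,0,0,0,0,0,50],[-3,0,0,0,0,0,87],[-3,0,0,0,0,0,87],[-3,0,0,0,0,0,87]]])

```text
time: 10.5
position: [0.526, 0.1404, 0.0861]
tool_rot: [1.467, 0.745, -0.895]
ft_force: [0.1, -0.8, -0.0]
grip_width: 0.927
```

Emit:
servo_tool(commands=[[[0,0,0,0,0,0,87],[0,0,0,-10,0,0,87],[0,0,0,-40,0,0,87],[0,0,0,-80,0,0,87],[0,0,0,-120,0,0,87]]])

```text
time: 11.12
position: [0.4802, 0.1476, 0.1702]
tool_rot: [1.468, 0.745, -0.892]
ft_force: [0.0, -0.7, -0.1]
grip_width: 0.999
```

```bash
python3 - <<'E'
from h import *
s=ctrl.get_state();p,r=state();print(s["time"],p,s["grip_width"],s["ft_force"],s["joint_positions"],r.as_matrix())
for n in("top","side"): cv2.imwrite(f"pics/{n}4.png",vision.get_image(n)[:,:,::-1])
a=cv2.resize(cv2.imread("pics/top4.png")[165:285,160:300],(560,480),interpolation=cv2.INTER_CUBIC);cv2.imwrite("pics/z4.png",a)
E
```

```text
11.125 [0.4802 0.1476 0.1702] 0.9990490396524384 [ 0.0053 -0.7428 -0.0789] [ 0.0361 -0.301  -0.533   2.2568  0.2163  0.7181 -2.3197] [[ 0.5003  0.8595 -0.1048]
 [-0.0505 -0.0919 -0.9945]
 [-0.8644  0.5028 -0.0026]]
```

View pics/z4.png

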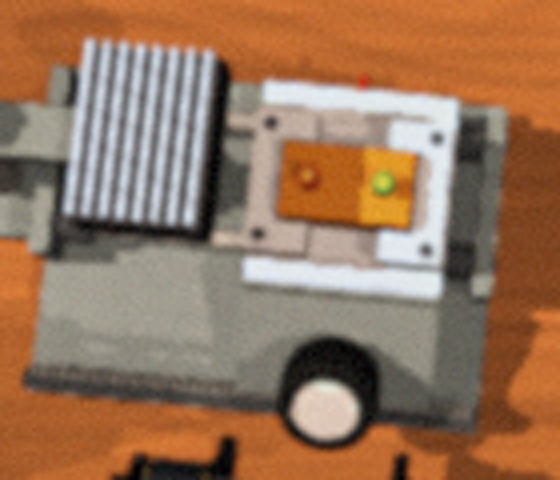

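The zoomed top view shows the carriage fully out, with the module at about zoom (346,186) clear of the lamp and the red post on the lamp side. The wrist camera sits on tool +y, which faces the lamp in the convenient orientation. I'll tilt the tool about 17° away from the lamp for the pick.

```bash
cat >> h.py <<'E'
TL=np.radians(17)
XT=np.sin(TL)*SY-np.cos(TL)*np.array([0,0,1])   # fingers tip towards +SY, body leans to -SY
FP=frame(XT,SX)
E
python3 - <<'E'
from h import *
T=vision.camera_info("top")
L=np.array([[278,143],[418,153],[413,230],[275,218]])/4+[160,165]
for z in(.1,.12,.14,.16):
    w=np.array([plane(T,p,z) for p in L]);print(z,w.mean(0),[round(float(np.linalg.norm(w[i]-w[i-1])),4) for i in range(4)])
p,r=state();print(FP.as_matrix())
c=plane(T,L.mean(0),.13);print(c)
m=r*R.from_rotvec((r.inv()*FP).as_rotvec()*.5);print((r.inv()*FP).as_rotvec(degrees=True))
h=c+[0,0,.0]-.11*XT
rows(p,r,[(np.array([.49,.12,.29]),m,5),(np.array([.53,.08,.30]),FP,5),(h,FP,4)],87);print(h)
E
```

```text
0.1 [0.6438 0.134  0.1   ] [0.0465, 0.0862, 0.0478, 0.0845]
0.12 [0.6407 0.1329 0.12  ] [0.0456, 0.0845, 0.0468, 0.0829]
0.14 [0.6376 0.1319 0.14  ] [0.0447, 0.0828, 0.0459, 0.0812]
0.16 [0.6346 0.1309 0.16  ] [0.0438, 0.0811, 0.045, 0.0795]
[[ 0.0285  0.0933  0.9952]
 [ 0.291   0.9517 -0.0976]
 [-0.9563  0.2924 -0.    ]]
[0.6391 0.1324 0.13  ]
[-82.5533  35.9472 -10.6856]
[[[-8.3, 3.6, -1.1, -19.2, 14.3, 6.1, 87], [-16.5, 7.2, -2.1, -38.4, 28.5, 12.2, 87], [-24.8, 10.8, -3.2, -57.6, 42.8, 18.3, 87], [-33, 14.4, -4.3, -76.8, 57, 24.4, 87], [-41.3, 18, -5.3, -96, 71.3, 30.5, 87]]]
[[[-8.2, 3.6, -1.1, -0.9, 1.6, 11.3, 87], [-16.5, 7.2, -2.2, -1.8, 3.2, 22.7, 87], [-24.7, 10.8, -3.2, -2.8, 4.8, 34, 87], [-33, 14.4, -4.3, -3.7, 6.4, 45.4, 87], [-41.2, 18, -5.4, -4.6, 7.9, 56.7, 87]]]
[[[-0, -0, 0, 17.7, 2.6, 25.9, 87], [-0, -0, 0, 35.4, 5.2, 51.8, 87], [-0, -0, 0, 53.2, 7.9, 77.7, 87], [-0, -0, 0, 70.9, 10.5, 103.5, 87]]]
[0.636  0.1004 0.2352]
```

Emit:
servo_tool(commands=[[[-8.3,3.6,-1.1,-19,14,6,87],[-16.5,7.2,-2.1,-38,28,12,87],[-24.8,10.8,-3.2,-58,43,18,87],[-33,14.4,-4.3,-77,57,24,87],[-41.3,18,-5.3,-96,71,30,87]]])

```text
time: 11.85
position: [0.4975, 0.1176, 0.2841]
tool_rot: [1.002, 1.178, -0.463]
ft_force: [-0.0, -0.5, -0.8]
grip_width: 0.997
```

Emit:
servo_tool(commands=[[[-8.2,3.6,-1.1,-1,2,11,87],[-16.5,7.2,-2.2,-2,3,23,87],[-24.7,10.8,-3.2,-3,5,34,87],[-33,14.4,-4.3,-4,6,45,87],[-41.2,18,-5.4,-5,8,57,87]]])

```text
time: 12.48
position: [0.5329, 0.0722, 0.2936]
tool_rot: [0.4, 1.523, 0.067]
ft_force: [0.9, 1.2, -0.0]
grip_width: 1.002
```

Emit:
servo_tool(commands=[[[0,0,0,18,3,26,87],[0,0,0,35,5,52,87],[0,0,0,53,8,78,87],[0,0,0,71,10,103,87],[0,0,0,71,10,103,87]]])

```text
time: 13.1
position: [0.6394, 0.0802, 0.2256]
tool_rot: [0.405, 1.526, 0.063]
ft_force: [-0.2, 0.2, 0.3]
grip_width: 0.997
```

```bash
python3 - <<'E'
from h import *
s=ctrl.get_state();p,r=state();I=vision.camera_info("wrist");im=vision.get_image("wrist")
np.savez("pics/w2.npz",im=im,**I);cv2.imwrite("pics/w2.png",im[:,:,::-1])
print(s["time"],p,(r.inv()*FP).as_rotvec(degrees=True),s["joint_positions"],I["pose"][:3,3])
E
```

```text
13.1 [0.6394 0.0802 0.2256] [-6.7499  1.6143 -0.1946] [-0.0674  0.2593  0.0815  1.5563 -0.3292  1.2857 -0.1222] [0.6458 0.1066 0.4038]
```

View pics/w2.png

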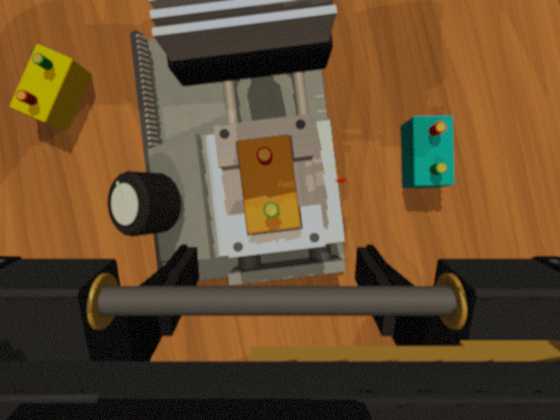

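The wrist view shows the amber module, with corners near (237,140), (292,135), (301,231) and (247,234). The red post is at (265,156) and the green at (271,211). The finger reliefs are visible on both sides.

```bash
python3 - <<'E'
from h import *
T,S=vision.camera_info("top"),vision.camera_info("side")
d=np.load("pics/w2.npz");W={k:d[k] for k in("fov_y","cx","cy","pose")}
def amber(im,x0,y0,x1,y1):
    h=cv2.cvtColor(im,cv2.COLOR_BGR2HSV);m=(h[...,0]>8)&(h[...,0]<26)&(h[...,1]>150);w=np.zeros_like(m);w[y0:y1,x0:x1]=1
    m=cv2.morphologyEx((m&w).astype(np.uint8),cv2.MORPH_CLOSE,np.ones((9,9)));return blob(m)
rw,aw,_=amber(np.ascontiguousarray(d["im"][:,:,::-1]),222,120,315,248);rt,at,_=amber(cv2.imread("pics/top4.png"),224,196,268,226)
print(rw,aw,rt,at)
for n,I,rc in(("W",W,rw),("T",T,rt)):
    for z in(.105,.115,.125,.135,.145):
        w=np.array([plane(I,p,z) for p in cv2.boxPoints(rc)]);e=[w[i]-w[i-1] for i in range(2)]
        print(n,z,w.mean(0)[:2],[round(float(np.linalg.norm(v)),4) for v in e],[round(float(np.degrees(np.arctan2(v[1],v[0]))),1) for v in e])
E=tri(ray(W,rw[0]),ray(T,rt[0]));print("centre tri",E)
# posts
print("red tri",tri(ray(W,(265,156)),ray(T,(307/4+160,177/4+165))),"green",tri(ray(W,(271,211)),ray(T,(383/4+160,183/4+165))))
b=cv2.imread("pics/side4.png")[185:315,205:340];cv2.imwrite("pics/z5.png",cv2.resize(b,None,fx=4,fy=4,interpolation=cv2.INTER_CUBIC))
E
```

```text
((268.3846435546875, 184.07691955566406), (93.27411651611328, 53.83107376098633), 82.87498474121094) 4810.0 ((246.13116455078125, 211.05740356445312), (33.226619720458984, 19.646255493164062), 5.19442892074585) 590.5
W 0.105 [0.6423 0.1355] [0.0869, 0.0502] [84.6, -5.6]
W 0.115 [0.6424 0.1345] [0.084, 0.0485] [84.6, -5.6]
W 0.125 [0.6425 0.1336] [0.0811, 0.0468] [84.6, -5.6]
W 0.135 [0.6427 0.1326] [0.0782, 0.0451] [84.6, -5.6]
W 0.145 [0.6428 0.1316] [0.0753, 0.0435] [84.6, -5.6]
T 0.105 [0.6442 0.1346] [0.0807, 0.0484] [84.7, -4.4]
T 0.115 [0.6426 0.1341] [0.0799, 0.0479] [84.7, -4.4]
T 0.125 [0.641  0.1336] [0.0791, 0.0475] [84.7, -4.4]
T 0.135 [0.6395 0.133 ] [0.0783, 0.047] [84.7, -4.4]
T 0.145 [0.6379 0.1325] [0.0775, 0.0465] [84.7, -4.4]
centre tri (array([0.6424, 0.1342, 0.116 ]), [np.float64(0.00016236262966229438), np.float64(0.00016236262966232365)])
red tri (array([0.6446, 0.1561, 0.132 ]), [np.float64(0.0007189930925343325), np.float64(0.0007189930925343867)]) green (array([0.6399, 0.1102, 0.1365]), [np.float64(0.00011530092143173497), np.float64(0.0001153009214317441)])
```

View pics/z5.png

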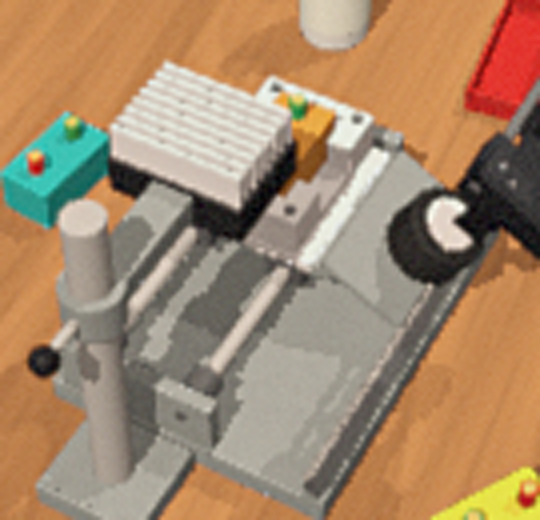

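The zoomed side view shows the green post top at zoom (298,97) and the module's near corner. I'll use that to fix the height.

```bash
python3 - <<'E'
from h import *
T,S=vision.camera_info("top"),vision.camera_info("side")
d=np.load("pics/w2.npz");W={k:d[k] for k in("fov_y","cx","cy","pose")}
u=(298/4+205,98/4+185)
print(tri(ray(S,u),ray(T,(383/4+160,183/4+165))),tri(ray(S,u),ray(W,(271,210))))
# mould top corner check: SE amber block corner top (337,105 zoom)
v=(337/4+205,106/4+185)
print(tri(ray(S,v),ray(W,(247,234))))
p,r=state();c=np.array([.6424,.1337,.105]);  # block centre if top .125
g=c+[0,0,.006]
rows(p,r,[(g+.019*XT+[0,0,.05],FP,5),(g+.019*XT,FP,4)],87)
E
```

```text
(array([0.6391, 0.1102, 0.1517]), [np.float64(0.0016087343604192696), np.float64(0.001608734360419157)]) (array([0.6405, 0.1106, 0.1521]), [np.float64(8.980836039804488e-05), np.float64(8.980836039786141e-05)])
(array([0.6166, 0.0958, 0.1398]), [np.float64(7.155706391846132e-05), np.float64(7.155706391839055e-05)])
[[[-1.3, 0.3, -0, 19.6, 6.2, -1.7, 87], [-2.7, 0.7, -0.1, 39.1, 12.4, -3.4, 87], [-4, 1, -0.1, 58.7, 18.6, -5.1, 87], [-5.4, 1.3, -0.2, 78.2, 24.8, -6.7, 87], [-6.7, 1.7, -0.2, 97.8, 30.9, -8.4, 87]]]
[[[-0, -0, -0, 11.9, -3.6, -0, 87], [-0, -0, -0, 23.9, -7.3, -0, 87], [-0, -0, -0, 35.8, -10.9, -0, 87], [-0, -0, -0, 47.8, -14.6, -0, 87]]]
```

```bash
python3 - <<'E'
from h import *
p,r=state();g=np.array([.6415,.1330,.121])
rows(p,r,[(g+.019*XT+[0,0,.05],FP,5),(g+.019*XT,FP,5)],87)
E
```

```text
[[[-1.3, 0.3, -0, 17.6, 6.6, -1.8, 87], [-2.7, 0.7, -0.1, 35.2, 13.2, -3.7, 87], [-4, 1, -0.1, 52.8, 19.8, -5.5, 87], [-5.4, 1.3, -0.2, 70.4, 26.4, -7.4, 87], [-6.7, 1.7, -0.2, 87.9, 33.1, -9.2, 87]]]
[[[-0, -0, -0, 9.6, -2.9, -0, 87], [-0, -0, -0, 19.1, -5.9, -0, 87], [-0, -0, -0, 28.7, -8.8, -0, 87], [-0, -0, -0, 38.3, -11.7, -0, 87], [-0, -0, -0, 47.9, -14.7, -0, 87]]]
```

Emit:
servo_tool(commands=[[[-1.3,0.3,0,18,7,-2,87],[-2.7,0.7,0,35,13,-4,87],[-4,1,0,53,20,-5.5,87],[-5.4,1.3,0,70,26,-7.4,87],[-6.7,1.7,-0.2,88,33,-9.2,87]]])

```text
time: 13.78
position: [0.6422, 0.1406, 0.1532]
tool_rot: [0.304, 1.541, 0.158]
ft_force: [0.1, 0.2, -0.6]
grip_width: 1.001
```

```bash
python3 - <<'E'
from h import *
p,r=state();g=np.array([.6415,.1330,.121]);s=ctrl.get_state();print(p,s["ft_force"],s["joint_positions"])
rows(p,r,[(g+.019*XT,FP,5)],87)
E
```

```text
[0.6422 0.1406 0.1532] [ 0.1022  0.1612 -0.6439] [-0.1248  0.3334  0.0361  1.6079 -0.3297  1.1628 -0.0591]
[[[0, 0, 0, 9.5, -3.3, -0, 87], [0.1, 0, 0, 19, -6.7, -0, 87], [0.1, 0, 0, 28.5, -10, -0, 87], [0.2, 0, 0.1, 38, -13.3, -0, 87], [0.2, 0.1, 0.1, 47.5, -16.7, -0, 87]]]
```

Emit:
servo_tool(commands=[[[0,0,0,9.5,-3.3,0,87],[0,0,0,19,-6.7,0,87],[0,0,0,28.5,-10,0,87],[0,0,0,38,-13.3,0,87],[0.2,0,0,47.5,-16.7,0,87]]])

```text
time: 14.4
position: [0.6424, 0.1372, 0.1035]
tool_rot: [0.309, 1.541, 0.154]
ft_force: [-0.3, -0.7, 0.1]
grip_width: 0.998
```

Emit:
servo_tool(commands=[[[0,0,0,0,0,0,60],[0,0,0,0,0,0,40],[0,0,0,0,0,0,35],[0,0,0,0,0,0,35],[0,0,0,0,0,0,35]]], newtons=15)

```text
time: 15.02
position: [0.6426, 0.1376, 0.1043]
tool_rot: [0.309, 1.54, 0.154]
ft_force: [0.4, 0.9, 1.6]
grip_width: 0.53
```

```bash
python3 - <<'E'
from h import *
p,r=state();s=ctrl.get_state();print(s["time"],p,s["ft_force"],s["torque"],s["grip_width"]*87,r.inv().apply([0,0,1]))
E
```

```text
15.025 [0.6426 0.1376 0.1043] [0.3784 0.9091 1.6396] [-0.2639 -0.0261 -0.0475] 46.09376340651398 [-0.9565  0.2916  0.002 ]
```

Emit:
servo_tool(commands=[[[0,0,0,0,0,0,35],[0,0,0,-5,1.5,0,35],[0,0,0,-12,3.7,0,35],[0,0,0,-22,6.7,0,35],[0,0,0,-33,10,0,35]]], newtons=30)

```text
time: 15.65
position: [0.6418, 0.1377, 0.1392]
tool_rot: [0.309, 1.542, 0.154]
ft_force: [-0.5, 0.7, -3.1]
grip_width: 0.525
```

Emit:
servo_tool(commands=[[[0,0,0,-12,3.6,0,35],[0,0,0,-26,8,0,35],[0,0,0,-42,12.8,0,35],[0,0,0,-60,18.3,0,35],[0,0,0,-76,23.2,0,35]]])

```text
time: 16.27
position: [0.6424, 0.1376, 0.2197]
tool_rot: [0.309, 1.54, 0.154]
ft_force: [0.4, 0.7, -2.4]
grip_width: 0.528
```

```bash
python3 - <<'E'
from h import *
p,r=state();s=ctrl.get_state();print(s["time"],p,s["ft_force"],s["torque"],s["grip_width"]*87,s["joint_positions"])
I=vision.camera_info("wrist");im=vision.get_image("wrist");t=vision.get_image("top")
np.savez("pics/w3.npz",im=im,**I)
cv2.imwrite("pics/w3.png",np.hstack([cv2.resize(np.ascontiguousarray(im[100:,100:460,::-1]),(400,356)),cv2.resize(np.ascontiguousarray(t[150:310,160:340,::-1]),(400,356))]))
E
```

```text
16.275 [0.6424 0.1376 0.2197] [ 0.3661  0.701  -2.3595] [-0.4935 -0.104  -0.0584] 45.90067112669249 [-0.1261  0.2889  0.0437  1.5295 -0.3167  1.2797 -0.099 ]
```

View pics/w3.png

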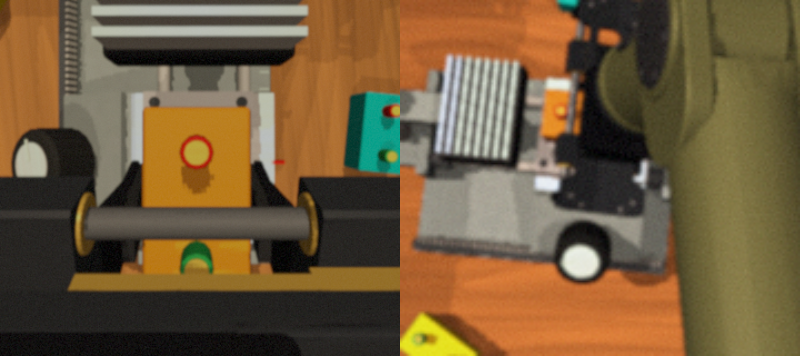

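The module is lifted clear, upright between the fingers, and the carriage stayed out. Next I'll carry it to the tray.

```bash
cat >> h.py <<'E'
YT=np.radians(9.4); TC=np.array([.524,-.3146,0])
FT=R.from_rotvec([0,0,YT-YAW])*FP
E
python3 - <<'E'
from h import *
p,r=state();Q=R.from_rotvec([0,0,YT-YAW])
rt=Q*r   # keep actual held attitude, only yawed
off=r.as_matrix()[:,0]*.019; off2=Q.apply(off)
print(off2, r.as_matrix()[:,0])
q=TC+off2;q[2]=.20
rh=R.from_rotvec([0,0,(YT-YAW)/2])*r
m=(p+q)/2;m[2]=.245
rows(p,r,[(m,rh,5),(q,rt,5),(np.r_[q[:2],.05],rt,5)],35)
E
```

```text
[-0.0008  0.0055 -0.0182] [ 0.0348  0.2907 -0.9562]
[[[-1.4, 0.4, 0, -18, -42.3, -7.5, 35], [-2.9, 0.9, 0, -35.9, -84.5, -15, 35], [-4.3, 1.3, 0, -53.9, -126.8, -22.5, 35], [-5.7, 1.8, 0, -71.8, -169, -30, 35], [-7.2, 2.2, 0, -89.8, -211.3, -37.5, 35]]]
[[[-1.4, 0.4, 0, -4.4, -45, -13.5, 35], [-2.9, 0.9, 0, -8.8, -89.9, -27, 35], [-4.3, 1.3, 0.1, -13.2, -134.9, -40.5, 35], [-5.7, 1.7, 0.1, -17.6, -179.9, -54, 35], [-7.1, 2.2, 0.1, -22, -224.8, -67.5, 35]]]
[[[-0, -0, -0, 28.7, -8.8, -0.2, 35], [-0, -0, -0, 57.4, -17.6, -0.3, 35], [-0, -0, -0, 86, -26.4, -0.5, 35], [-0, -0, -0, 114.7, -35.2, -0.7, 35], [-0, -0, -0, 143.4, -44, -0.8, 35]]]
```

Emit:
servo_tool(commands=[[[-1.4,0.4,0,-18,-42,-7.5,35],[-2.9,0.9,0,-36,-84,-15,35],[-4.3,1.3,0,-54,-127,-22.5,35],[-5.7,1.8,0,-72,-169,-30,35],[-7.2,2.2,0,-90,-211,-37.5,35]]])

```text
time: 17.0
position: [0.5814, -0.087, 0.2421]
tool_rot: [0.207, 1.562, 0.258]
ft_force: [0.9, -1.0, -2.5]
grip_width: 0.523
```

Emit:
servo_tool(commands=[[[-1.4,0.4,0,-4,-45,-13.5,35],[-2.9,0.9,0,-9,-90,-27,35],[-4.3,1.3,0,-13,-135,-40,35],[-5.7,1.7,0,-18,-180,-54,35],[-7.1,2.2,0,-22,-225,-67.5,35]]])

```text
time: 17.62
position: [0.5213, -0.3106, 0.1972]
tool_rot: [0.105, 1.578, 0.359]
ft_force: [0.3, -0.1, -3.2]
grip_width: 0.529
```

```bash
python3 - <<'E'
from h import *
p,r=state();s=ctrl.get_state();print(s["time"],p,s["ft_force"],s["grip_width"]*87,r.as_matrix()[:,2])
x=r.as_matrix()[:,0];q=TC+x*.019
b=np.zeros(3);a=np.r_[q[:2],.06]
rows(p,r,[(a,r,5),(np.r_[q[:2],.026],r,5)],35);print(r.inv().apply([0,0,-1]),"tilt",np.degrees(np.arccos(-x[2])))
E
```

```text
17.625 [ 0.5213 -0.3106  0.1972] [ 0.3131 -0.0946 -3.1922] 46.028449015584194 [0.9869 0.1616 0.0005]
[[[0, 0, 0, 26.3, -7.8, 0.4, 35], [0, 0, 0, 52.6, -15.5, 0.8, 35], [0, 0, 0, 78.9, -23.3, 1.2, 35], [0, 0, 0, 105.3, -31.1, 1.6, 35], [0, 0, 0, 131.6, -38.8, 2, 35]]]
[[[0, 0, 0, 6.5, -2, -0, 35], [0, 0, 0, 13, -4, -0, 35], [0, 0, 0, 19.5, -6, -0, 35], [0, 0, 0, 26, -7.9, -0, 35], [0, 0, 0, 32.5, -9.9, -0, 35]]]
[ 0.9566 -0.2913 -0.0005] tilt 16.937088790802566
```

Emit:
servo_tool(commands=[[[0,0,0,26,-7.8,0.4,35],[0,0,0,53,-15.5,0.8,35],[0,0,0,79,-23.3,1.2,35],[0,0,0,105,-31,1.6,35],[0,0,0,131,-39,2,35]]])

```text
time: 18.25
position: [0.5236, -0.308, 0.0598]
tool_rot: [0.106, 1.578, 0.359]
ft_force: [-0.6, 0.0, -2.3]
grip_width: 0.525
```

Emit:
servo_tool(commands=[[[0,0,0,6.5,-2,0,35],[0,0,0,13,-4,0,35],[0,0,0,20,-6,0,35],[0,0,0,26,-8,0,35],[0,0,0,32.5,-10,0,35]]])

```text
time: 18.88
position: [0.5239, -0.3084, 0.0272]
tool_rot: [0.106, 1.577, 0.358]
ft_force: [-1.1, -0.7, -2.5]
grip_width: 0.525
```

Emit:
servo_tool(commands=[[[0,0,0,1,-0.3,0,35],[0,0,0,2,-0.6,0,35],[0,0,0,3,-0.9,0,35],[0,0,0,4,-1.2,0,35]]])

```text
time: 19.38
position: [0.5237, -0.3083, 0.0231]
tool_rot: [0.106, 1.578, 0.358]
ft_force: [0.9, -0.7, -3.0]
grip_width: 0.527
```

```bash
python3 - <<'E'
from h import *
p,r=state();s=ctrl.get_state();print(s["time"],p,s["ft_force"],s["torque"],s["grip_width"]*87)
t=vision.get_image("top");d=vision.get_image("side")
cv2.imwrite("pics/p1.png",np.hstack([cv2.resize(np.ascontiguousarray(t[220:310,360:470,::-1]),(400,330)),cv2.resize(np.ascontiguousarray(d[120:230,300:420,::-1]),(360,330))]))
E
```

```text
19.375 [ 0.5237 -0.3083  0.0231] [ 0.9476 -0.6921 -3.0284] [-0.5077 -0.1879  0.0061] 45.826112501117905
```

Emit:
servo_tool(commands=[[[0,0,0,1,-0.3,0,35],[0,0,0,2,-0.6,0,35],[0,0,0,3,-0.9,0,35],[0,0,0,4,-1.2,0,35]]])

```text
time: 19.98
position: [0.5236, -0.3082, 0.0187]
tool_rot: [0.106, 1.578, 0.358]
ft_force: [0.4, -0.8, -2.6]
grip_width: 0.527
```

Emit:
servo_tool(commands=[[[0,0,0,0.7,-0.2,0,35],[0,0,0,1.3,-0.4,0,35],[0,0,0,2,-0.6,0,35],[0,0,0,2,-0.6,0,35]]])

```text
time: 20.48
position: [0.5236, -0.3082, 0.0167]
tool_rot: [0.106, 1.578, 0.358]
ft_force: [-0.2, 0.8, -2.2]
grip_width: 0.524
```

Emit:
servo_tool(commands=[[[0,0,0,0.7,-0.2,0,35],[0,0,0,1.3,-0.4,0,35],[0,0,0,2,-0.6,0,35],[0,0,0,2,-0.6,0,35]]])

```text
time: 20.98
position: [0.5236, -0.3082, 0.0153]
tool_rot: [0.106, 1.578, 0.359]
ft_force: [-1.2, -0.0, 2.5]
grip_width: 0.526
```

Emit:
servo_tool(commands=[[[0,0,0,0.5,-0.2,0,35],[0,0,0,1,-0.3,0,35],[0,0,0,1.5,-0.5,0,35],[0,0,0,1.5,-0.5,0,35]]])

```text
time: 21.48
position: [0.5236, -0.3082, 0.0152]
tool_rot: [0.107, 1.578, 0.359]
ft_force: [-4.0, 1.8, 10.7]
grip_width: 0.525
```

The module touched down at TCP z of about 0.0155, as predicted. I'll ease off the press and release.

Emit:
servo_tool(commands=[[[0,0,0,-1,0.3,0,35],[0,0,0,-1.5,0.5,0,35],[0,0,0,-1.5,0.5,0,50],[0,0,0,-1.5,0.5,0,60],[0,0,0,-1.5,0.5,0,66]]])

```text
time: 22.1
position: [0.5237, -0.3082, 0.0143]
tool_rot: [0.106, 1.578, 0.358]
ft_force: [-0.3, 0.3, 0.2]
grip_width: 0.709
```

Emit:
servo_tool(commands=[[[0,0,0,0,0,0,66],[0,0,0,-20,6,0,66],[0,0,0,-50,15,0,66],[0,0,0,-90,27,0,66],[0,0,0,-140,42,0,66]]])

```text
time: 22.72
position: [0.5233, -0.3086, 0.163]
tool_rot: [0.106, 1.578, 0.358]
ft_force: [0.0, -0.6, -0.3]
grip_width: 0.755
```

```bash
python3 - <<'E'
from h import *
p,r=state();s=ctrl.get_state();print(s["time"],p,s["ft_force"],s["grip_width"]*87)
t=vision.get_image("wrist");d=vision.get_image("side")
cv2.imwrite("pics/p2.png",np.hstack([cv2.resize(np.ascontiguousarray(t[:,:,::-1]),(420,315)),cv2.resize(np.ascontiguousarray(d[120:315,215:420,::-1]),(331,315))]))
E
```

```text
22.725 [ 0.5233 -0.3086  0.163 ] [ 0.0047 -0.591  -0.3109] 65.71171029684264
```

View pics/p2.png

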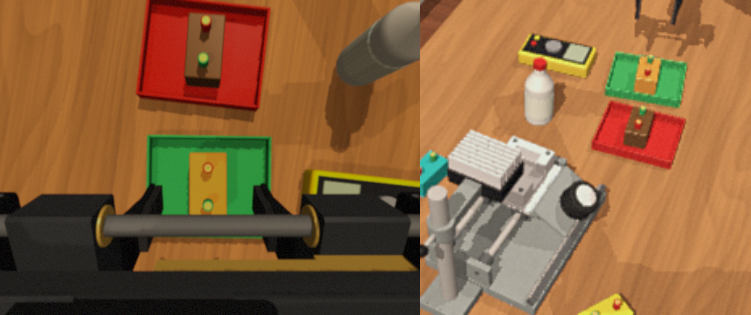

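The module lies flat in the green tray with its terminals up. The gripper is clear, the carriage is still fully out, and the bystanders are in place.

```bash
python3 -c "
from bench import close_job;print(close_job())"
```

```text
the job is handed in; nothing more can be done
None
```

The job is done and handed in at about 22.8 s of the 72 s allowed; `close_job()` gave no verdict. I wound the carriage out to its stop with one continuous clockwise grip on the knob. Then I lifted the module straight out of the mould, with the tool tilted 17° away from the lamp, and set it down in the green tray.

**Last checks**
- **Carriage:** the tool turned about 259° and travelled about 104 mm, and the reaction torque rose to 3.2 N·m at the stop. The final side picture shows the carriage still wound out.
- **Placing:** the module touched down softly, and I pressed to about 11 N at most before easing off and releasing. The final pictures show it flat and near the middle of the green tray, with its terminals up.
- **Robot and bystanders:** the gripper was about 0.15 m above the tray, with wrist forces near zero. The reject module, bottle and meter showed no movement in the pictures.

**What disagreed or came close**
- **Module height:** my estimates of its top while in the mould ranged from 0.129 to 0.140 m. I felt for contact when setting it down, and it touched within 1 mm of my working value.
- **Joint 2:** it read -0.301 rad, against its -0.3 limit, while I backed off the knob. I moved on at once and the interface reported nothing, but I can't tell whether that counts as passing the range.

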